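Gauge the orange slat in the bench caliper and finish the crib

ROBOT

A 7-joint arm with a two-finger parallel gripper is mounted at the origin on the work surface. World frame = base frame: x ahead of the robot, y to its left, z up, the work surface at z = 0. Lengths are in m, angles in rad, forces in N, time in s.
With the tool pointing down it reaches from about 0.4 to 0.9 m from the base axis. Payload 5.5 kg.
Tool frame: the origin (TCP) lies midway between the tips of the shut fingers; the grasp point (between the pads) lies 19 mm behind it (bot.grasp_offset is the distance from the TCP to the grasp point, in m); z points along the fingers, y is the direction in which the jaws open and shut (so a half turn about z gives the same grasp; the last joint's range is limited). The gripper opens to 85 mm and grips with 20 to 120 N. Pads are 22 mm wide; open, the fingers measure 114 mm over their backs; the gripper's body (76 mm by 85 mm) begins 54 mm behind the grasp point. The pads swing forward as they close: fully open they stand 13 mm farther back than shut.
Start: joints at [1.411, 0.501, -0.427, 1.55, 0.221, 1.138, -0.21], TCP at [0.267, -0.593, 0.231] pointing down, gripper open.
Joint ranges: [-2.88, 2.88], [-0.31, 2.03], [-1.54, 1.56], [0.2, 2.42], [-1.41, 4.55], [0.19, 2.02], [-2.57, 2.57]. Speed limits (rad/s): [2.57, 2.57, 3.14, 3.14, 3.14, 3.14, 3.14].

INTERFACE

Orientations are given as a unit quaternion [w, x, y, z].
In Python, from station import sense, optics, bot gives the robot as it stands. The module is installed in compiled form; this text tells all that it offers.
- The arm moves only by the tool move_arm, never from a script. Its argument "targets" is a list of rows, each a list of 7 numbers: the shift along the tool's x, y, z in mm, then the turn, a rotation vector about the tool's x, y, z in degrees, then the opening, from 0 (shut) to 1 (fully open). In form: [[tx, ty, tz, rx, ry, rz, fingers], ...]. A call has 1 to 5 rows; each row shifts and turns the pose as measured when the row begins, along the tool's axes as they then stand; what a row does not reach is not made up. A row lasts 1/10 s, in which the tool goes at most 50 mm and 8.59 degrees, less where a joint would pass 70% of its speed; a pose out of reach is approached as far as the arm can. A call is refused whole if a number of a shift passes 50 or a number of a turn 8.59, either way. A call with a gripper value outside its range is refused whole. The fingers move at their own pace and stop on an object; "grip_force" is the grip in N (left out, the last holds). Time passes only in rows, so rows that do not move let the fingers close. It gives the time, the measured TCP pose, the force and the opening at its end, in the units of the state.
- sense(): the state, without advancing time (a new reading comes with each control period).
- optics.capture(name): name is "side" or "top" or "wrist"; returns a dict with "pixels" (480x640x3 uint8, blue, green, red), "camera_matrix" (3x3 intrinsics, pixels), "cam_to_world" (4x4, takes a point from camera to world coordinates). Camera axes: x right, y down, z forward; pixel columns grow to the right and rows downward; lengths in m; the calibration is good to about 2 mm. A picture is of the moment at which its call begins. There is no depth.
- bot.hand_in(): hands the job in, once; it reports no verdict.
The state is a dict: "time_s": time; "joints": joint angles; "dq": joint speeds; "joint_efforts": joint torques, N m; "position": TCP position; "eef_rot": TCP orientation; "ft_force": force on the tool from outside, world axes, zero at the start; "ft_torque": the same for the moment, N m; "grip_width": opening from 0.0 (shut) to 1.0 (fully open).
Only numpy, scipy, OpenCV 4.12 (cv2) and the standard library are available. Lean on these libraries where they do the work, as an engineer would, in place of code of your own. Each camera call takes 0.05 s, during which the arm holds its last target. There are 200 camera calls.

TASK

Open the bench caliper by pushing its sliding jaw, lay the orange slat flat and lengthwise between the jaws and let go of it, then push the jaw shut until it presses the slat about half-way into the sprung anvil's travel, and keep it pressed for about half a second. Then push the jaw back clear of the slat and leave it open, and lay the slat crosswise on the half-built crib as the missing fourth slat: opposite the single white upper slat and parallel to it, resting on both lower slats with its outer side flush with their ends and its own ends level with the upper slat's. Do not crush the slat, do not shift the three slats of the crib, and leave the mug, the wheel and the hatch where they are.

Things in the scene. Friction and masses are not known exactly. Their poses are not given: they have to be found in the camera images.
- slat_mid (a point): centre of the loose orange slat with dark end bands, 100 x 22 x 18 mm (length along its x, width along its y, height along z), 35 g; it starts lying flat on the table, between caliper and crib. The crib slats (two grey, one white) have the same size
- bed (a point): fixed point on the bench caliper: on top of its bed (20 mm above the table), in the middle of the bed's width, straight below the anvil's face when the anvil is at rest. Its +y points along the slide from the anvil to the sliding jaw, x across the bed (60 mm wide), z up
- caliper: the bench caliper, fixed to the table; origin on the table at the centre of its base, 85 mm along +y from bed, axes as bed. Base 70 mm (x) by 270 mm (y). Anvil and jaw faces are 40 mm wide across x; the anvil's top is 27 mm above the bed, its blue housing's 30 mm; a low end stop (14 mm above the bed) lies 123 to 133 mm from the origin in +y
- jaw (a joint): opening of the sliding jaw in m = clear gap between the jaw's face and the resting anvil's face: 0 shut, 0.140 fully open. The jaw slides along +y of bed to open, with about 4 N of friction, and stays where it is left. It starts at 0.02 to 0.07, too narrow for the slat
- anvil (a joint): how far the sprung steel anvil has been pressed in, in m: 0 at rest, 0.008 at its stop, spring about 1 N per mm; with the 100 mm slat held between the faces it reads 0.100 minus the jaw opening. A small red flag on top of the anvil moves with it
- lug (a point): centre of the red push lug on top of the sliding jaw, 30 mm across the slide (x), 14 mm along the slide, top 15 mm above this point; the jaw's top face (40 mm across, 24 mm along the slide) is 17 mm below this point. The jaw's clamping face lies 12 mm from this point towards the anvil. Push the lug from either side. Axes as bed
- slot (a point): where the orange slat's centre belongs on the crib, lying lengthwise along y of this point; the upper white slat lies parallel to it, 78 mm away in -x. The two lower slats lie along x, their centres 39 mm either side in y. The slat's underside there is 26 mm above the table (board 8 mm, lower slats 18 mm), this point 35 mm
- board: green square board fixed to the table, 140 x 140 x 8 mm, its origin is the centre of its underside; the crib stands on its middle. Axes parallel to slot
- low_a_mid (a point): centre of the lower grey slat of the crib on the board's +y side, loose
- low_b_mid (a point): centre of the lower grey slat of the crib on the board's -y side, loose
- top_a_mid (a point): centre of the single upper (white) slat of the crib, loose, lying across the two lower ones
- mug: bystander: blue mug, 72 mm across, 75 mm high, its origin is the centre of its underside
- wheel: bystander: black wheel lying flat, 52 mm across, 18 mm high, its origin is the centre of its underside
- hatch: bystander: grey hatch cover with a red bar, 60 x 60 x 20 mm, its origin is the centre of its underside
Not all that is in view belongs to the job. Of the things that look like the part that bears slat_mid, the largest one is meant.

How it is judged:
By the outcome, as a careful person would: the job done as asked, in the order asked, and still so for the second after the job is handed in, with the robot touching nothing.
It also fails if it takes over 72 s, if anything falls off the work surface, if the arm or the gripper's body presses on something with over 40 N, if the wrist force passes 120 N, or if a joint passes its speed limit or range.

## Working session

There is one attempt and no reset: what is moved stays moved. The work goes in short steps, Python scripts to look and compute and a tool call to move; the robot and the scene stay as the last step left them, time stands still between calls to the robot, and variables do not carry over. Pictures are saved under pics/ and viewed, about 8 in all and at most 12, crops included, and the job is handed in when it is done.

Besides the shell and the picture viewer there is one more tool, called after "Request:" as name([rows], argument=value, ...), one row to a line, values as JSON. move_arm: Moves the arm, as the interface text tells. Its arguments: {"type":"object","properties":{"targets":{"type":"array"},"grip_force":{"type":"number"}},"required":["targets"]}

```bash
mkdir -p pics
cat > h.py <<'E'
import numpy as np, cv2
from station import sense, optics, bot
from scipy.spatial.transform import Rotation as R
def cap(n):
    c=optics.capture(n); return c['pixels'],np.array(c['camera_matrix']),np.array(c['cam_to_world'])
def ray(K,T,uv):
    uv=np.atleast_2d(uv).astype(float)
    d=np.c_[uv,np.ones(len(uv))]@np.linalg.inv(K).T@T[:3,:3].T
    return T[:3,3],d
def onz(K,T,uv,z):
    o,d=ray(K,T,uv); return o+d*((z-o[2])/d[:,2])[:,None]
def proj(K,T,p):
    p=np.atleast_2d(p); c=(p-T[:3,3])@T[:3,:3]; q=c@K.T; return q[:,:2]/q[:,2:]
def rel(p,yaw=None):
    s=sense(); M=R.from_quat(np.roll(s['eef_rot'],-1))
    return M.inv().apply(np.array(p)-s['position'])*1000
E
python3 - <<'E'
from h import *
s=sense(); print({k:np.round(v,3) for k,v in s.items()}, bot.grasp_offset)
for n in ['top','side']:
    p,K,T=cap(n); cv2.imwrite(f'pics/{n}0.png',p); np.savez(f'{n}0.npz',p=p,K=K,T=T); print(n,K.round(1).tolist(),T.round(3).tolist())
E
```

```text
{'time_s': np.float64(0.0), 'joints': array([ 1.411,  0.502, -0.427,  1.551,  0.221,  1.138, -0.21 ]), 'dq': array([-0.001,  0.   , -0.001, -0.001, -0.   , -0.001,  0.001]), 'joint_efforts': array([-0.0000e+00, -5.6952e+01, -5.8160e+00, -2.8094e+01,  1.1000e-02,
        1.2000e-02, -0.0000e+00]), 'position': array([ 0.266, -0.592,  0.23 ]), 'eef_rot': array([-0.001,  0.978,  0.21 , -0.   ]), 'ft_force': array([ 0.175, -0.233, -0.98 ]), 'ft_torque': array([-0.019,  0.054,  0.01 ]), 'grip_width': np.float64(1.0)} 0.0187
top [[474.5, 0.0, 314.2], [0.0, 474.5, 247.0], [0.0, 0.0, 1.0]] [[-0.024, -0.972, 0.234, 0.375], [-1.0, 0.024, -0.003, -0.107], [-0.002, -0.234, -0.972, 0.874], [0.0, 0.0, 0.0, 1.0]]
side [[502.4, 0.0, 318.3], [0.0, 502.4, 242.1], [0.0, 0.0, 1.0]] [[-0.893, -0.226, 0.39, 0.208], [-0.451, 0.436, -0.779, 0.564], [0.006, -0.871, -0.491, 0.53], [0.0, 0.0, 0.0, 1.0]]
```

View pics/top0.png

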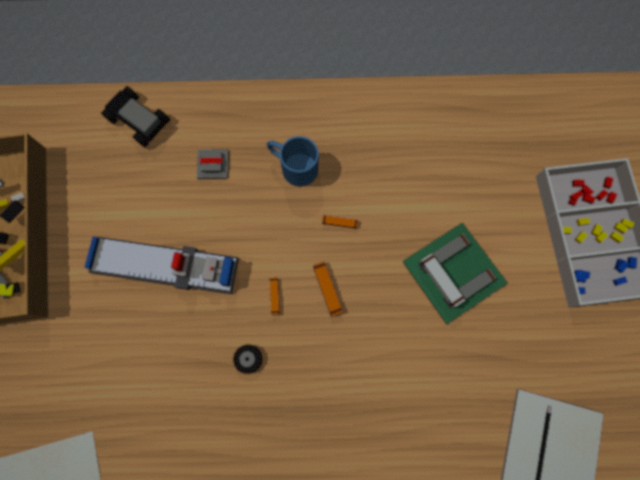

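View pics/side0.png

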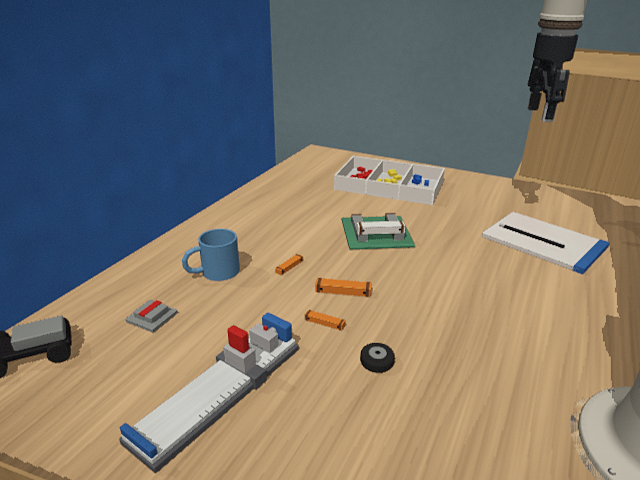

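Run:
```python
from h import *
d=np.load('top0.npz');p,K,T=d['p'],d['K'],d['T']
a=cv2.resize(p[220:310,75:245],None,fx=4.6,fy=4.6,interpolation=cv2.INTER_CUBIC)
b=cv2.resize(p[215:330,260:515],None,fx=3.06,fy=3.06,interpolation=cv2.INTER_CUBIC)
w=np.zeros((0,782,3),np.uint8)
im=np.vstack([a[:,:780],b[:,:780]])
im=cv2.resize(im,None,fx=.78,fy=.78); print(im.shape)
cv2.imwrite('pics/crop1.png',im)
hsv=cv2.cvtColor(p,cv2.COLOR_BGR2HSV)
def blobs(name,lo,hi,z,mn=40,im=hsv,K=K,T=T):
    m=cv2.inRange(im,lo,hi)
    cs,_=cv2.findContours(m,cv2.RETR_EXTERNAL,cv2.CHAIN_APPROX_NONE)
    for c in cs:
        if cv2.contourArea(c)<mn: continue
        w=onz(K,T,c[:,0,:],z)[:,:2].astype(np.float32)*1000
        (cx,cy),(l,h),an=cv2.minAreaRect(w)
        u=c[:,0].mean(0)
        if l<h: l,h,an=h,l,an-90
        print(name,u.round(),'c',round(cx,1),round(cy,1),'dim',round(l,1),round(h,1),'ang',round(an,1))
blobs('orange',(5,120,60),(20,255,255),.018)
blobs('green',(60,90,30),(90,255,255),.008,300)
blobs('blue',(100,120,40),(125,255,255),.04)
blobs('red',(0,150,80),(4,255,255),.05,10)
d=np.load('side0.npz');p2,K2,T2=d['p'],d['K'],d['T']
h2=cv2.cvtColor(p2,cv2.COLOR_BGR2HSV)
print('side');blobs('orange',(5,160,60),(20,255,255),.018,im=h2,K=K2,T=T2)
blobs('green',(60,90,30),(90,255,255),.008,300,im=h2,K=K2,T=T2)
```

```text
(597, 608, 3)
orange [291. 270.] c 553.5 -130.3 dim 1296.8 759.0 ang 89.9
green [454. 273.] c 530.9 -368.8 dim 135.8 135.1 ang -58.5
blue [620. 281.] c 501.8 -651.1 dim 22.0 9.5 ang -75.9
blue [582. 275.] c 512.4 -584.9 dim 24.8 19.9 ang 73.9
blue [626. 264.] c 532.7 -667.4 dim 41.5 20.9 ang -73.5
blue [226. 271.] c 537.1 47.5 dim 49.5 18.1 ang -10.8
blue [ 91. 252.] c 576.5 291.7 dim 54.6 10.2 ang -9.8
blue [295. 159.] c 751.8 -84.0 dim 105.1 76.6 ang 26.6
red [176. 261.] c 554.8 135.8 dim 28.4 11.4 ang -10.0
red [589. 194.] c 668.1 -620.6 dim 85.3 45.7 ang -86.8
red [608. 182.] c 684.7 -655.2 dim 19.4 12.1 ang -22.3
red [211. 160.] c 746.2 79.5 dim 39.5 8.1 ang 88.6
side
orange [326. 320.] c 490.2 -22.3 dim 70.9 25.8 ang 2.9
orange [343. 287.] c 503.1 -121.1 dim 84.5 44.0 ang 18.0
orange [289. 264.] c 625.5 -145.0 dim 76.6 24.7 ang 80.9
green [375. 238.] c 530.8 -362.8 dim 142.2 137.6 ang -58.6
```

View pics/crop1.png

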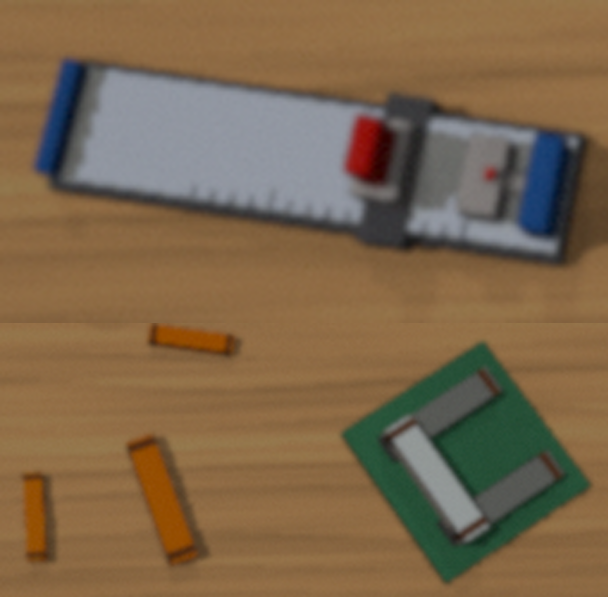

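Request:
move_arm([
  [50,-14,-10,0,0,0,1],
  [50,-14,-10,0,0,0,1],
  [50,-14,-10,0,0,0,1],
  [50,-14,-10,0,0,0,1],
  [50,-14,-10,0,0,0,1],
])

```text
time_s: 0.6
position: [0.4509, -0.4375, 0.2732]
eef_rot: [-0.004, 0.98, 0.199, -0.005]
ft_force: [0.2, 0.3, -0.1]
grip_width: 1.005
```

Run:
```python
from h import *
s=sense(); print(s['time_s'],s['position'],s['eef_rot'])
p,K,T=cap('wrist'); cv2.imwrite('pics/w1.png',p); np.savez('w1.npz',p=p,K=K,T=T); print(K.round(1).tolist(),T.round(3).tolist())
print('board c px',proj(K,T,[[.531,-.367,.008],[.49,-.13,.018],[.53,.05,.05]]))
```

```text
0.6 [ 0.45087127 -0.43745874  0.27319089] [-0.00368734  0.97990374  0.1993814  -0.00470406]
[[418.2, 0.0, 319.9], [0.0, 418.2, 240.6], [0.0, 0.0, 1.0]] [[0.39, -0.873, -0.294, 0.524], [-0.921, -0.373, -0.115, -0.408], [-0.009, 0.316, -0.949, 0.415], [0.0, 0.0, 0.0, 1.0]]
board c px [[ 285.49779217   75.92509095]
 [   6.88862139    6.24551887]
 [-276.05117954 -175.84850221]]
```

View pics/w1.png

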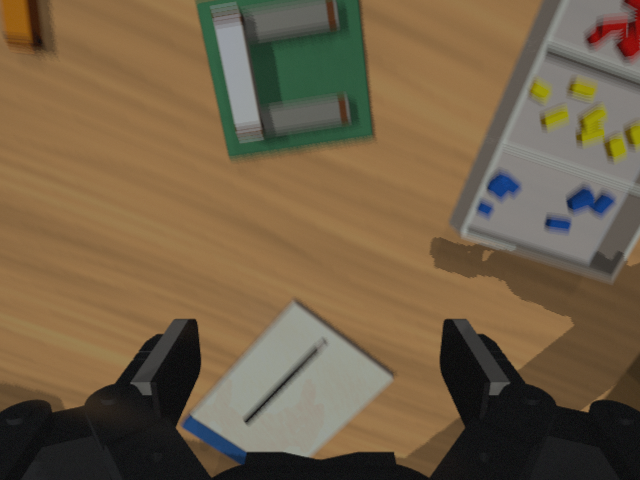

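Request:
move_arm([
  [50,-10,-10,0,0,0,1],
  [45,-10,-10,0,0,0,1],
  [0,0,0,0,0,0,1],
])

```text
time_s: 0.95
position: [0.531, -0.3762, 0.2925]
eef_rot: [-0.006, 0.978, 0.209, 0.0]
ft_force: [0.4, 1.0, -0.4]
grip_width: 1.0
```

```bash
cat >> h.py <<'E'
def rects(tag,p,K,T,lo,hi,z,mn=300):
    hs=cv2.cvtColor(p,cv2.COLOR_BGR2HSV); m=cv2.morphologyEx(cv2.inRange(hs,lo,hi),cv2.MORPH_OPEN,np.ones((3,3)))
    for c in cv2.findContours(m,cv2.RETR_EXTERNAL,cv2.CHAIN_APPROX_NONE)[0]:
        if cv2.contourArea(c)<mn: continue
        w=onz(K,T,cv2.convexHull(c)[:,0,:],z)[:,:2].astype(np.float32)*1000
        (cx,cy),(l,h),an=cv2.minAreaRect(w)
        if l<h: l,h,an=h,l,an-90
        print(tag,c[:,0].mean(0).round(),'c',round(cx,1),round(cy,1),'dim',round(l,1),round(h,1),'ang',round(an,1))
E
python3 - <<'E'
from h import *
s=sense(); print(s['time_s'],s['position'],s['eef_rot'])
p,K,T=cap('wrist'); cv2.imwrite('pics/w2.png',p); np.savez('w2.npz',p=p,K=K,T=T)
rects('green',p,K,T,(60,90,30),(90,255,255),.008)
rects('orange',p,K,T,(8,225,90),(16,255,255),.018)
rects('white',p,K,T,(0,0,140),(180,50,255),.044)
E
```

```text
0.95 [ 0.53096165 -0.37619791  0.29250597] [-5.64883607e-03  9.77978867e-01  2.08627479e-01  2.22007342e-05]
green [321. 173.] c 532.2 -370.4 dim 137.7 137.0 ang -58.7
white [311. 434.] c 237.3 -489.9 dim 178.1 135.1 ang -17.3
white [277. 193.] c 511.4 -337.1 dim 80.8 20.7 ang 31.3
white [572. 162.] c 638.1 -605.1 dim 171.6 100.6 ang 5.5
```

View pics/w2.png

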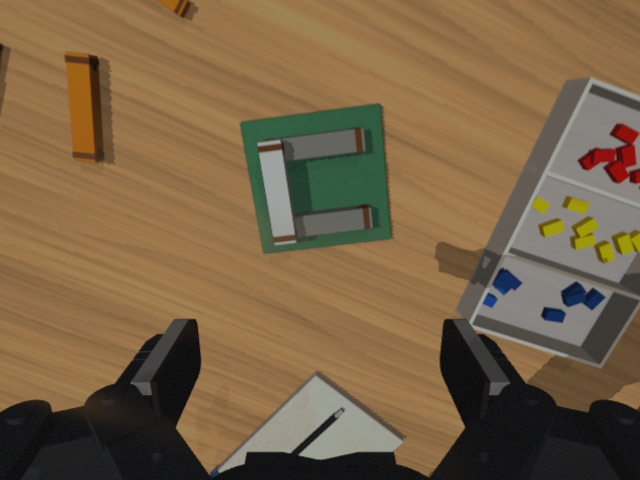

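Run:
```python
from h import *
d=np.load('w2.npz');p,K,T=d['p'],d['K'],d['T']
hs=cv2.cvtColor(p,cv2.COLOR_BGR2HSV)
print(hs[105,85],hs[157,84],hs[57,78],hs[105,150],hs[60,300],hs[110,103])
rects('orange',p,K,T,(8,215,80),(20,255,255),.018)
rects('orangeband',p,K,T,(3,170,40),(20,255,255),.018)
```

```text
[ 17 223 158] [ 13 156  90] [ 13 175  93] [ 16 130 149] [ 16 130 157] [ 17 128  98]
orange [ 81. 108.] c 505.6 -134.2 dim 80.2 21.1 ang 18.5
orangeband [ 84. 106.] c 506.9 -137.2 dim 84.6 29.9 ang 18.3
```

```bash
cat >> h.py <<'E'
def plan(pos,yaw,grip,vmax=48,n=None):
    """rows to a pose with the tool pointing down (tool x at yaw deg), pos in mm; simulated in exact steps"""
    s=sense(); M=R.from_quat(np.roll(s['eef_rot'],-1)); P=np.array(s['position'])*1000
    y=np.deg2rad(yaw); c,sn=np.cos(y),np.sin(y)
    G=R.from_matrix(np.array([[c,sn,0],[sn,-c,0],[0,0,-1]]))
    rv=(M.inv()*G).as_rotvec(degrees=True); D=np.array(pos)-P
    k=n or int(max(1,np.ceil(np.linalg.norm(D)/vmax),np.ceil(np.abs(rv).max()/8.3)))
    for i in range(k):
        Mi=M*R.from_rotvec(rv*i/k,degrees=True)
        print([*Mi.inv().apply(D/k).round(1).tolist(),*(rv/k).round(2).tolist(),grip])
    print('t',s['time_s'],'at',P.round(1),'yaw',round(np.degrees(np.arctan2(*M.as_matrix()[[1,0],0])),1),'F',np.round(s['ft_force'],1),'g',round(float(s['grip_width']),3))
E
python3 -c "
from h import *
plan([540,100,270],80.8,0)"
```

```text
[20.5, -43.3, 2.6, -0.06, -0.03, -5.69, 0]
[24.7, -41.0, 2.5, -0.06, -0.03, -5.69, 0]
[28.7, -38.4, 2.5, -0.06, -0.03, -5.69, 0]
[32.3, -35.4, 2.4, -0.06, -0.03, -5.69, 0]
[35.7, -32.0, 2.4, -0.06, -0.03, -5.69, 0]
[38.7, -28.3, 2.3, -0.06, -0.03, -5.69, 0]
[41.3, -24.3, 2.3, -0.06, -0.03, -5.69, 0]
[43.5, -20.1, 2.3, -0.06, -0.03, -5.69, 0]
[45.3, -15.7, 2.2, -0.06, -0.03, -5.69, 0]
[46.6, -11.1, 2.2, -0.06, -0.03, -5.69, 0]
t 1.0 at [ 527.9 -379.2  291.5] yaw 23.9 F [-0.6 -0.3 -0.3] g 0.998
```

Request:
move_arm([
  [20,-43,2,0,0,-5.7,0],
  [25,-41,2,0,0,-5.7,0],
  [29,-38,2,0,0,-5.7,0],
  [32,-35,2,0,0,-5.7,0],
  [36,-32,2,0,0,-5.7,0],
])

```text
time_s: 1.5
position: [0.528, -0.1513, 0.2781]
eef_rot: [-0.005, 0.898, 0.439, -0.005]
ft_force: [1.1, 0.7, -0.1]
grip_width: 0.142
```

Request:
move_arm([
  [39,-28,2,0,0,-5.7,0],
  [41,-24,2,0,0,-5.7,0],
  [43,-20,2,0,0,-5.7,0],
  [45,-16,2,0,0,-5.7,0],
  [46,-11,2,0,0,-5.7,0],
])

```text
time_s: 2.0
position: [0.53, 0.0865, 0.2661]
eef_rot: [-0.005, 0.759, 0.651, -0.006]
ft_force: [0.4, 0.2, 0.0]
grip_width: 0.001
```

Run:
```python
from h import *
plan([540,100,270],80.8,0)
p,K,T=cap('wrist'); cv2.imwrite('pics/w3.png',p); np.savez('w3.npz',p=p,K=K,T=T)
rects('blue50',p,K,T,(100,120,40),(125,255,255),.050)
rects('blue34',p,K,T,(100,120,40),(125,255,255),.034)
rects('red',p,K,T,(0,170,80),(6,255,255),.079,100)
rects('orange',p,K,T,(8,200,80),(20,255,255),.018)
```

```text
[14.9, 7.8, -4.0, -0.88, 0.18, 0.37, 0]
t 2.0 at [530.   86.5 266.1] yaw 81.2 F [0.4 0.2 0. ] g 0.001
blue50 [338. 231.] c 537.9 55.9 dim 45.7 14.0 ang -8.7
blue34 [338. 231.] c 537.7 51.0 dim 47.8 14.6 ang -8.7
red [341. 146.] c 549.5 131.8 dim 27.0 9.1 ang -8.8
red [575. 149.] c 726.8 101.5 dim 29.5 10.1 ang 89.6
orange [308. 301.] c 496.5 -26.1 dim 55.3 14.3 ang 2.8
```

View pics/w3.png

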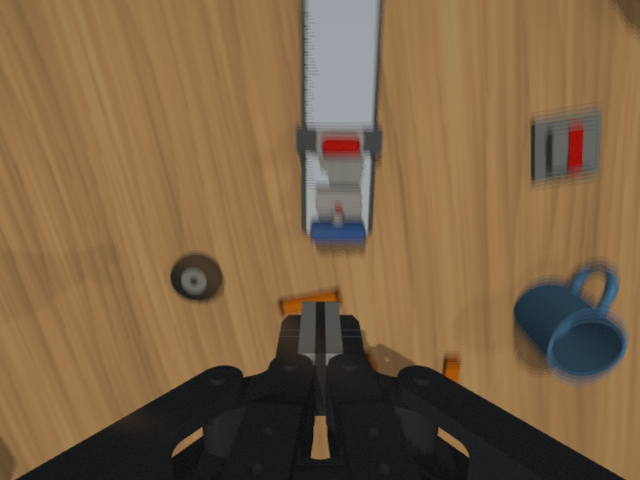

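Request:
move_arm([
  [40,8,0,-0.9,0,0,0],
  [0,0,0,0,0,0,0],
  [0,0,0,0,0,0,0],
])

```text
time_s: 2.35
position: [0.5411, 0.1362, 0.2649]
eef_rot: [-0.001, 0.753, 0.658, 0.0]
ft_force: [0.1, -1.0, 0.0]
grip_width: -0.001
```

Run:
```python
from h import *
plan([540,100,270],81.3,0)
p,K,T=cap('wrist'); cv2.imwrite('pics/w4.png',p); np.savez('w4.npz',p=p,K=K,T=T)
rects('blue50',p,K,T,(100,120,40),(125,255,255),.050)
def red(p,z0):
    hs=cv2.cvtColor(p,cv2.COLOR_BGR2HSV); m=cv2.inRange(hs,(0,170,60),(6,255,255)); return m
# triangulate red lug between top and wrist
d=np.load('top0.npz'); d2=np.load('side0.npz')
L=[]
for (p_,K_,T_,exp) in [(d['p'],d['K'],d['T'],(176,261)),(p,K,T,None),(d2['p'],d2['K'],d2['T'],(237,338))]:
    e=exp if exp else proj(K_,T_,[.5495,.1318,.075])[0]
    best=min([c for c in cv2.findContours(red(p_,0),cv2.RETR_EXTERNAL,cv2.CHAIN_APPROX_NONE)[0] if cv2.contourArea(c)>15],key=lambda c:np.hypot(*(c[:,0].mean(0)-e)))
    print(best[:,0].mean(0),best[:,0].min(0),best[:,0].max(0)); L.append(ray(K_,T_,best[:,0].mean(0)))
def tri(L):
    A=0;b=0
    for o,dd in L:
        dd=dd[0]/np.linalg.norm(dd); Q=np.eye(3)-np.outer(dd,dd); A=A+Q; b=b+Q@o
    return np.linalg.solve(A,b)*1000
print(tri(L),tri(L[:2]),tri(L[1:]))
x=cv2.resize(p[20:320,250:450],None,fx=2,fy=2,interpolation=cv2.INTER_CUBIC); cv2.imwrite('pics/w4c.png',x)
```

```text
[-36.0, 3.8, -5.2, -0.11, -0.13, 0.94, 0]
t 2.35 at [541.1 136.2 264.9] yaw 82.2 F [ 0.1 -1.   0. ] g -0.001
blue50 [553. 389.] c 748.8 -93.2 dim 73.8 44.8 ang 33.4
blue50 [330. 288.] c 536.8 54.1 dim 47.8 23.3 ang -7.8
[176.60526316 260.81578947] [172 253] [181 269]
[333.1372549  213.32352941] [316 202] [351 224]
[237.84507042 338.33802817] [228 325] [248 352]
[550.32854197 128.6416395   69.32319434] [550.15188729 128.45899463  71.10218546] [550.23328996 128.33115064  68.83832889]
```

View pics/w4c.png

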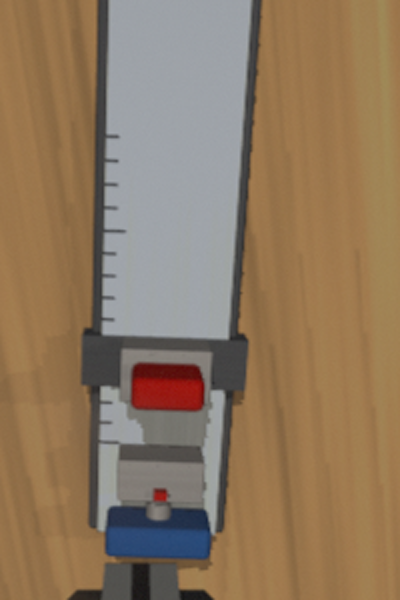

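Run:
```python
from h import *
d=np.load('w4.npz');K,T=d['K'],d['T']
u=np.array([np.cos(np.radians(81.5)),np.sin(np.radians(81.5))]);v=np.array([u[1],-u[0]]);l=np.array([550.2,128.5])
f=lambda q:((q[:2]*1000-l)@u,(q[:2]*1000-l)@v)
C=lambda x,y:(250+x/2,20+y/2)
for n,c,z in [('anvil top front edge',C(160,447),.047),('jaw top back',C(166,350),.047),('lug top near',C(168,409),.064),('lug top far',C(168,366),.079),('tick0',C(108,442),.02),('tick1',C(108,421),.02),('tick10',C(115,231),.02),('bedL',C(104,100),.02),('bedR',C(257,100),.02),('bedL',C(98,480),.02),('bedR',C(221,480),.02)]:
    q=onz(K,T,c,z)[0]; print(n,(q*1000).round(1),np.round(f(q),1))
print(rel([.5,-.1,0]))
plan([544,91,90],81.3,0)
```

```text
anvil top front edge [543.5  94.8  47. ] [-34.3  -1.7]
jaw top back [551.8 138.8  47. ] [10.4  0.1]
lug top near [549.4 116.9  64. ] [-11.6   0.9]
lug top far [551.7 138.9  79. ] [10.5 -0. ]
tick0 [518.2  91.9  20. ] [-40.9 -26.2]
tick1 [519.8 102.4  20. ] [-30.3 -26.2]
tick10 [536.  190.2  20. ] [ 59.  -23.1]
bedL [539.3 245.1  20. ] [113.7 -28. ]
bedR [604.5 236.1  20. ] [114.5  37.8]
bedL [510.4  73.   20. ] [-60.7 -31.2]
bedR [570.6  64.8  20. ] [-60.   29.6]
[-241.33860755   -8.07907157  264.35272735]
[-11.5, 2.4, 43.8, -0.03, -0.05, 0.24, 0]
[-11.4, 2.4, 43.8, -0.03, -0.05, 0.24, 0]
[-11.4, 2.5, 43.8, -0.03, -0.05, 0.24, 0]
[-11.3, 2.5, 43.8, -0.03, -0.05, 0.24, 0]
t 2.4 at [540.8 137.1 265.2] yaw 82.3 F [0.  0.8 0.5] g -0.0
```

Request:
move_arm([
  [-20,1,40,0,0,0.5,0],
  [-19,2,45,0,0,0.4,0],
  [0,2,45,0,0,0,0],
  [0,0,45,0,0,0,0],
  [0,0,18,0,0,0,0],
])

```text
time_s: 2.9
position: [0.5454, 0.0875, 0.0696]
eef_rot: [0.003, 0.763, 0.646, 0.003]
ft_force: [-1.0, 0.1, -0.4]
grip_width: -0.002
```

```bash
python3 -c "
from h import *
plan([545.5,98,58],81.3,0)"
```

```text
[10.4, -1.7, 11.6, 0.49, -0.1, -0.76, 0]
t 2.9 at [545.4  87.5  69.6] yaw 80.5 F [-1.   0.1 -0.4] g -0.002
```

Request:
move_arm([
  [10,-2,12,0,0,-0.7,0],
  [12,0,0,0,0,0,0],
  [20,0,0,0,0,0,0],
  [20,0,0,0,0,0,0],
  [20,0,0,0,0,0,0],
])

```text
time_s: 3.4
position: [0.5546, 0.1579, 0.054]
eef_rot: [0.004, 0.764, 0.645, -0.005]
ft_force: [-0.6, -5.3, -4.6]
grip_width: 0.003
```

```bash
python3 -c "
from h import *
plan([562.8,210.6,58],81.3,0,vmax=20)"
```

```text
[17.8, -0.2, -1.6, 0.01, 0.25, -0.31, 0]
[17.8, -0.1, -1.5, 0.01, 0.25, -0.31, 0]
[17.8, -0.0, -1.4, 0.01, 0.25, -0.31, 0]
t 3.4 at [554.6 157.9  54. ] yaw 80.4 F [-0.6 -5.3 -4.6] g 0.003
```

Request:
move_arm([
  [18,0,-2,0,0,-0.3,0],
  [18,0,-1,0,0,-0.3,0],
  [16,0,-1,0,0,-0.3,0],
  [3,0,0,0,0,0,0],
])

```text
time_s: 3.8
position: [0.5633, 0.2113, 0.0594]
eef_rot: [0.007, 0.759, 0.651, -0.009]
ft_force: [-1.6, -4.0, -2.3]
grip_width: 0.002
```

```bash
python3 -c "
from h import *
plan([562.8,210.6,58],81.3,0,vmax=20)"
```

```text
[-0.7, -0.4, 1.4, -0.03, 1.29, -0.11, 0]
t 3.8 at [563.3 211.3  59.4] yaw 81.2 F [-1.6 -4.  -2.3] g 0.002
```

```bash
python3 -c "
from h import *
s=sense()
import h
class F(dict): pass
o=dict(s); o['position']=np.array([.5603,.195,.12]); h.sense=lambda:o
plan([505.6,-134.2,110],18.4,0.6)"
```

```text
[-41.7, -0.5, 2.2, 0.09, 0.15, 7.85, 0.6]
[-41.3, 5.2, 2.1, 0.09, 0.15, 7.85, 0.6]
[-40.3, 10.8, 2.0, 0.09, 0.15, 7.85, 0.6]
[-38.4, 16.2, 1.8, 0.09, 0.15, 7.85, 0.6]
[-35.8, 21.3, 1.7, 0.09, 0.15, 7.85, 0.6]
[-32.6, 26.0, 1.6, 0.09, 0.15, 7.85, 0.6]
[-28.7, 30.2, 1.5, 0.09, 0.15, 7.85, 0.6]
[-24.3, 33.9, 1.4, 0.09, 0.15, 7.85, 0.6]
t 3.8 at [560.3 195.  120. ] yaw 81.2 F [-1.6 -4.  -2.3] g 0.002
```

Request:
move_arm([
  [-15,0,-15,0,1.2,0,0],
  [0,0,-48,0,0,0,0.6],
])

```text
time_s: 4.0
position: [0.558, 0.198, 0.1199]
eef_rot: [-0.003, 0.758, 0.652, -0.003]
ft_force: [0.6, -0.9, 0.1]
grip_width: 0.152
```

Request:
move_arm([
  [-42,0,0,0,0,7.8,0.6],
  [-41,5,0,0,0,7.8,0.6],
  [-40,11,0,0,0,7.8,0.6],
  [-38,16,0,0,0,7.8,0.6],
  [-36,21,0,0,0,7.8,0.6],
])

```text
time_s: 4.5
position: [0.5352, 0.0049, 0.1332]
eef_rot: [-0.004, 0.934, 0.357, 0.015]
ft_force: [0.6, -0.1, 0.6]
grip_width: 0.604
```

Request:
move_arm([
  [-33,26,0,0,0,7.8,0.6],
  [-29,30,0,0,0,7.8,0.6],
  [-24,34,0,0,0,7.8,0.6],
  [0,0,0,0,0,0,0.6],
  [0,0,0,0,0,0,0.6],
])

```text
time_s: 5.0
position: [0.5188, -0.1283, 0.1377]
eef_rot: [-0.004, 0.989, 0.147, 0.023]
ft_force: [0.3, 0.2, -0.5]
grip_width: 0.599
```

Run:
```python
from h import *
plan([505.6,-134.2,60],18.4,0.6)
p,K,T=cap('wrist'); cv2.imwrite('pics/w5.png',p); np.savez('w5.npz',p=p,K=K,T=T)
rects('orange',p,K,T,(8,205,60),(20,255,255),.018)
```

```text
[-9.0, 1.0, 38.5, -0.02, -1.33, -0.75, 0.6]
[-8.1, 0.8, 38.7, -0.02, -1.33, -0.75, 0.6]
t 5.0 at [ 518.8 -128.3  137.7] yaw 16.9 F [ 0.3  0.2 -0.5] g 0.599
orange [321. 257.] c 505.2 -133.0 dim 81.9 21.3 ang 18.1
orange [178. 231.] c 494.7 -37.1 dim 50.5 14.2 ang 3.5
orange [424.  78.] c 631.5 -159.4 dim 55.1 15.9 ang 80.1
```

View pics/w5.png

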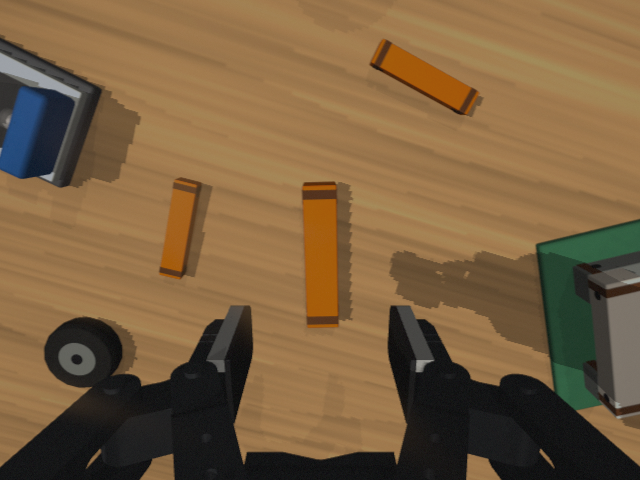

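Run:
```python
from h import *
d=np.load('w5.npz');p,K,T=d['p'],d['K'],d['T']
print([tuple(int(a) for a in p[r,320]) for r in range(179,204)])
print([tuple(int(a) for a in p[r,322]) for r in range(313,332)])
c=np.array([.5052,-.133]);a=np.radians(18.3);e=np.array([np.cos(a),np.sin(a)])
for q in [(320,182),(320,190),(320,199),(322,317),(322,327)]:
    w=onz(K,T,q,.018)[0]; print(q,((w[:2]-c)@e*1000).round(1))
```

```text
[(84, 132, 165), (83, 130, 165), (70, 113, 150), (25, 57, 96), (10, 42, 87), (10, 42, 85), (10, 67, 138), (10, 86, 164), (10, 92, 165), (10, 92, 166), (10, 90, 162), (29, 57, 97), (29, 50, 83), (30, 50, 84), (30, 51, 84), (29, 51, 84), (29, 50, 83), (29, 51, 84), (31, 52, 85), (31, 52, 84), (23, 77, 134), (10, 91, 162), (10, 92, 166), (10, 94, 167), (10, 94, 167)]
[(11, 93, 167), (10, 90, 165), (10, 93, 166), (26, 71, 122), (32, 55, 89), (31, 52, 86), (33, 54, 86), (29, 53, 85), (29, 52, 86), (28, 51, 85), (30, 53, 86), (22, 75, 131), (12, 91, 163), (10, 94, 167), (38, 89, 147), (69, 109, 146), (70, 109, 144), (70, 109, 143), (70, 108, 142)]
(320, 182) 51.7
(320, 190) 46.6
(320, 199) 40.8
(322, 317) -41.7
(322, 327) -49.4
```

Request:
move_arm([
  [-9,1,40,0,-1.3,-0.7,0.6],
  [-8,1,38,0,-1.3,-0.7,0.6],
  [0,0,0,0,0,0,0.6],
])

```text
time_s: 5.35
position: [0.5113, -0.1312, 0.061]
eef_rot: [0.001, 0.987, 0.163, 0.005]
ft_force: [-1.3, 0.9, -0.7]
grip_width: 0.599
```

```bash
python3 -c "
from h import *
plan([505.1,-133.1,5],18.2,0.6,vmax=30)"
```

```text
[-3.5, -0.2, 28.0, 0.09, -0.27, 0.31, 0.6]
[-3.4, -0.1, 28.0, 0.09, -0.27, 0.31, 0.6]
t 5.35 at [ 511.3 -131.2   61. ] yaw 18.8 F [-1.3  0.9 -0.7] g 0.599
```

Request:
move_arm([
  [-4,0,28,0,-0.3,0.3,0.6],
  [-3,0,26,0,-0.3,0.3,0.6],
  [0,0,0,0,0,0,0.6],
])

```text
time_s: 5.65
position: [0.5107, -0.1285, 0.0101]
eef_rot: [0.001, 0.987, 0.162, 0.004]
ft_force: [-1.5, 0.1, -0.1]
grip_width: 0.596
```

```bash
python3 -c "
from h import *
plan([505.1,-133.1,5],18.2,0.6,vmax=30)"
```

```text
[-6.8, 2.6, 5.1, 0.21, -0.41, 0.43, 0.6]
t 5.65 at [ 510.7 -128.5   10.1] yaw 18.6 F [-1.5  0.1 -0.1] g 0.596
```

Request:
move_arm([
  [-7,3,5,0,-0.4,0.4,0.6],
  [0,0,0,0,0,0,0.6],
])

```text
time_s: 5.85
position: [0.5076, -0.1321, 0.008]
eef_rot: [0.002, 0.987, 0.16, 0.002]
ft_force: [-0.5, -0.5, 0.2]
grip_width: 0.601
```

```bash
python3 -c "
from h import *
plan([505.1,-133.1,5],18.2,0.6,vmax=30)"
```

```text
[-2.7, 0.1, 3.0, 0.28, -0.23, 0.19, 0.6]
t 5.85 at [ 507.6 -132.1    8. ] yaw 18.4 F [-0.5 -0.5  0.2] g 0.601
```

Request:
move_arm([
  [-3,0,4,0.3,-0.2,0,0.6],
  [-1,0,1,0,0,0,0.3],
  [0,0,0,0,0,0,0.1],
  [0,0,0,0,0,0,0.1],
  [0,0,0,0,0,0,0.1],
], grip_force=30)

```text
time_s: 6.35
position: [0.5069, -0.1344, 0.0069]
eef_rot: [0.001, 0.987, 0.16, 0.003]
ft_force: [0.0, 0.2, 0.8]
grip_width: 0.246
```

```bash
python3 -c "
from h import *
plan([505.1,-133.1,5],18.2,0.1,vmax=30)"
```

```text
[-1.3, -1.8, 1.9, 0.18, -0.37, 0.16, 0.1]
t 6.35 at [ 506.9 -134.4    6.9] yaw 18.4 F [0.  0.2 0.8] g 0.246
```

Request:
move_arm([
  [0,0,-50,0,0,0,0.1],
  [0,0,-48,0,0,0,0.1],
])

```text
time_s: 6.55
position: [0.4998, -0.1323, 0.0984]
eef_rot: [-0.004, 0.987, 0.16, -0.005]
ft_force: [1.4, -0.6, 0.4]
grip_width: 0.247
```

```bash
python3 -c "
from h import *
plan([553,147,95],81.3,0.1,vmax=45)"
```

```text
[17.3, -31.0, 0.6, -0.09, 0.01, -7.86, 0.1]
[21.4, -28.4, 0.5, -0.09, 0.01, -7.86, 0.1]
[25.1, -25.2, 0.5, -0.09, 0.01, -7.86, 0.1]
[28.3, -21.5, 0.5, -0.09, 0.01, -7.86, 0.1]
[31.0, -17.4, 0.5, -0.09, 0.01, -7.86, 0.1]
[33.1, -13.0, 0.4, -0.09, 0.01, -7.86, 0.1]
[34.5, -8.4, 0.4, -0.09, 0.01, -7.86, 0.1]
[35.4, -3.6, 0.4, -0.09, 0.01, -7.86, 0.1]
t 6.55 at [ 499.8 -132.3   98.4] yaw 18.4 F [ 1.4 -0.6  0.4] g 0.247
```

Request:
move_arm([
  [17,-31,0,0,0,-7.8,0.1],
  [21,-28,0,0,0,-7.8,0.1],
  [25,-25,0,0,0,-7.8,0.1],
  [28,-21,0,0,0,-7.8,0.1],
  [31,-17,0,0,0,-7.8,0.1],
])

```text
time_s: 7.05
position: [0.5384, 0.0361, 0.1058]
eef_rot: [0.001, 0.875, 0.484, 0.0]
ft_force: [1.3, -0.3, -0.8]
grip_width: 0.245
```

Request:
move_arm([
  [33,-13,0,0,0,-7.8,0.1],
  [34,-8,0,0,0,-7.8,0.1],
  [35,-4,0,0,0,-7.8,0.1],
  [0,0,0,0,0,0,0.1],
  [0,0,0,0,0,0,0.1],
])

```text
time_s: 7.55
position: [0.5569, 0.1511, 0.1059]
eef_rot: [-0.0, 0.75, 0.662, 0.002]
ft_force: [-0.3, -1.3, 0.4]
grip_width: 0.245
```

Run:
```python
from h import *
p,K,T=cap('wrist'); cv2.imwrite('pics/w6.png',p); np.savez('w6.npz',p=p,K=K,T=T)
plan([553,147,60],81.3,0.1,vmax=30)
```

```text
[-2.6, -1.6, 23.0, 0.05, -0.1, 0.8, 0.1]
[-2.6, -1.5, 23.0, 0.05, -0.1, 0.8, 0.1]
t 7.6 at [556.7 151.6 106. ] yaw 82.9 F [-0.2  0.8 -0.6] g 0.245
```

View pics/w6.png

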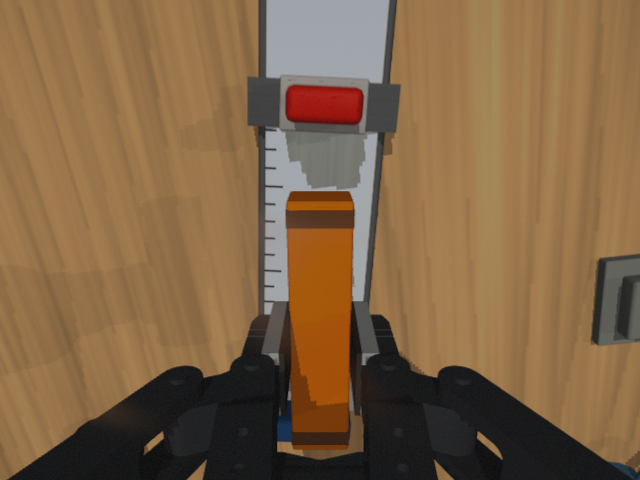

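Run:
```python
from h import *
d=np.load('w6.npz');p,K,T=d['p'],d['K'],d['T']
b=np.array([544.1,88.]);a=np.radians(81.3);u=np.array([np.cos(a),np.sin(a)]);v=np.array([u[1],-u[0]])
for n,q,z in [('lugtop near',(324,121),.079),('jaw front bottom?',(324,131),.047),('tick@270',(272,270),.02),('tick@186',(270,186),.02),('bedL130',(265,150),.02),('bedR',(380,150),.02),('slat far top',(320,210),.117),('slat near top',(322,443),.117),('slat L',(288,320),.117),('slat R',(352,320),.117)]:
    w=onz(K,T,q,z)[0][:2]*1000-b; print(n,(w@u).round(1),(w@v).round(1))
print('TCP',(np.array([556.7,151.6])-b)@u,(np.array([556.7,151.6])-b)@v)
```

```text
lugtop near 137.1 1.7
jaw front bottom? 131.5 2.3
tick@270 50.2 -25.5
tick@186 99.9 -26.2
bedL130 119.3 -28.7
bedR 121.0 33.0
slat far top 110.7 0.7
slat near top 17.1 4.0
slat L 70.7 -9.4
slat R 71.3 13.1
TCP 64.77409753614724 2.834834806066283
```

Request:
move_arm([
  [-2,0,24,0,0,0.7,0.1],
  [-2,0,24,0,0,0.6,0.1],
  [0,0,14,0,0,0,0.1],
  [0,0,0,0,0,0,0.1],
])

```text
time_s: 8.0
position: [0.5575, 0.1422, 0.0427]
eef_rot: [0.001, 0.76, 0.65, 0.001]
ft_force: [-0.7, -0.5, -1.0]
grip_width: 0.247
```

Run:
```python
from h import *
plan([555.7,147.4,27.5],81.4,0.1,vmax=20)
```

```text
[4.9, -2.6, 15.2, 0.22, -0.02, -0.38, 0.1]
t 8.0 at [557.5 142.2  42.7] yaw 81.0 F [-0.7 -0.5 -1. ] g 0.247
```

Request:
move_arm([
  [5,-2,8,0,0,-0.4,0.1],
  [1,-1,7,0,0,0,0.1],
  [0,0,0,0,0,0,0.1],
])

```text
time_s: 8.3
position: [0.5565, 0.1481, 0.028]
eef_rot: [0.002, 0.759, 0.652, 0.002]
ft_force: [-0.1, -0.1, -1.0]
grip_width: 0.247
```

Run:
```python
from h import *
plan([555.7,147.4,27.5],81.4,0.1,vmax=20)
```

```text
[-0.8, -0.7, 0.5, 0.31, -0.03, -0.08, 0.1]
t 8.3 at [556.5 148.1  28. ] yaw 81.3 F [-0.1 -0.1 -1. ] g 0.247
```

Request:
move_arm([
  [0,0,1,0,0,0,0.25],
  [0,0,0,0,0,0,0.5],
  [0,0,0,0,0,0,0.5],
  [0,0,-45,0,0,0,0.5],
  [0,0,-48,0,0,0,0],
])

```text
time_s: 8.8
position: [0.5522, 0.1474, 0.1171]
eef_rot: [-0.001, 0.758, 0.652, -0.002]
ft_force: [0.8, 0.6, 0.5]
grip_width: 0.347
```

Run:
```python
from h import *
plan([572,259,115],81.4,0,vmax=45)
```

```text
[37.8, 1.0, 0.6, -0.09, 0.04, -0.0, 0]
[37.8, 1.0, 0.6, -0.09, 0.04, -0.0, 0]
[37.8, 1.0, 0.7, -0.09, 0.04, -0.0, 0]
t 8.8 at [552.2 147.4 117.1] yaw 81.4 F [0.8 0.6 0.5] g 0.347
```

Request:
move_arm([
  [40,1,0,0,0,0,0],
  [40,1,0,0,0,0,0],
  [35,1,0,0,0,0,0],
  [0,0,25,0,0,0,0],
  [0,0,25,0,0,0,0],
])

```text
time_s: 9.3
position: [0.5848, 0.2646, 0.0806]
eef_rot: [0.004, 0.761, 0.648, 0.009]
ft_force: [-1.0, -0.1, -0.6]
grip_width: 0.004
```

Run:
```python
from h import *
plan([572,259,60],81.4,0,vmax=45)
p,K,T=cap('wrist'); np.savez('w7.npz',p=p,K=K,T=T); cv2.imwrite('pics/w7.png',p)
d=cap('top'); np.savez('top1.npz',p=d[0],K=d[1],T=d[2])
```

```text
[-7.8, -12.1, 20.3, 1.02, -0.45, -0.58, 0]
t 9.3 at [584.8 264.6  80.6] yaw 80.8 F [-1.  -0.1 -0.6] g 0.004
```

Request:
move_arm([
  [-7,-13,12,1,0,-0.6,0],
  [0,0,10,0,0,0,0],
  [0,0,0,0,0,0,0],
])

```text
time_s: 9.7
position: [0.5694, 0.2586, 0.0573]
eef_rot: [-0.003, 0.758, 0.652, 0.001]
ft_force: [0.8, -0.2, -0.1]
grip_width: -0.002
```

```bash
cat >> h.py <<'E'
B=np.array([544.1,88.]);_a=np.radians(81.3);U=np.array([np.cos(_a),np.sin(_a)]);V=np.array([U[1],-U[0]])
def uv():
    s=sense(); w=np.array(s['position'][:2])*1000-B; f=np.array(s['ft_force'])
    print('u',(w@U).round(2),'v',(w@V).round(2),'Fu',(f[:2]@U).round(2),'Fz',f[2].round(2),'t',s['time_s'],'z',round(s['position'][2]*1000,1))
E
python3 - <<'E'
from h import *
uv(); plan([572,259,60],81.3,0,vmax=45)
E
```

```text
u 172.45 v -0.77 Fu -0.07 Fz -0.06 t 9.7 z 57.3
[0.8, 2.5, -2.7, -0.21, -0.34, 0.11, 0]
t 9.7 at [569.4 258.6  57.3] yaw 81.4 F [ 0.8 -0.2 -0.1] g -0.002
```

Push to just before the slat meets the anvil (u ≈ 134).

Request:
move_arm([
  [-9,1,-2,0,0,0,0],
  [-8,1,0,0,0,0,0],
  [-8,0,0,0,0,0,0],
  [-7,0,0,0,0,0,0],
  [-5,0,0,0,0,0,0],
])

```text
time_s: 10.2
position: [0.5672, 0.2245, 0.0623]
eef_rot: [-0.005, 0.758, 0.653, 0.006]
ft_force: [-0.8, 4.1, -3.5]
grip_width: -0.003
```

Run:
```python
from h import *
uv(); plan([572,259,60],81.3,0,vmax=45,n=1)
d=cap('wrist'); np.savez('w8.npz',p=d[0],K=d[1],T=d[2]); cv2.imwrite('pics/w8.png',d[0])
```

```text
u 138.38 v 2.15 Fu 3.93 Fz -3.53 t 10.2 z 62.3
[34.8, -0.3, 2.9, -0.02, -0.87, 0.19, 0]
t 10.2 at [567.2 224.5  62.3] yaw 81.5 F [-0.8  4.1 -3.5] g -0.003
```

View pics/w8.png

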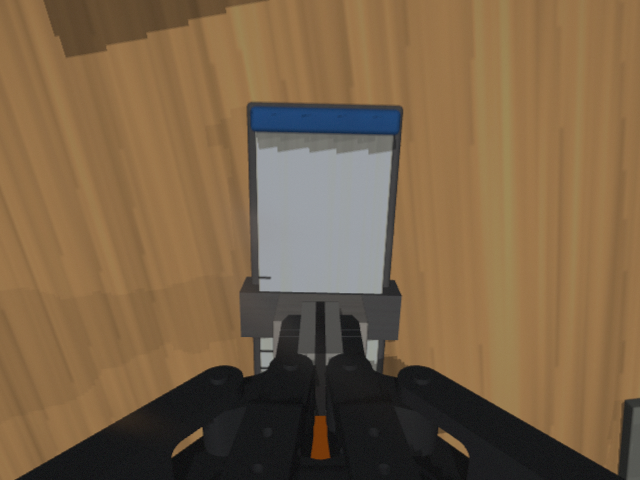

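```bash
cat >> h.py <<'E'
def flag(n,exp,r=14):
    p,K,T=cap(n); x,y=exp; c=p[y-r:y+r,x-r:x+r].astype(float)
    m=np.clip(c[:,:,2]-1.6*np.maximum(c[:,:,0],c[:,:,1])-10,0,None); yy,xx=np.mgrid[y-r:y+r,x-r:x+r]
    print(n,'flag',round((m*xx).sum()/m.sum(),2),round((m*yy).sum()/m.sum(),2),'w',m.sum().round()); return p,K,T
E
python3 - <<'E'
from h import *
for n in ['side','top']:
    d=np.load(f'{n}0.npz'); K,T=d['K'],d['T']
    w=lambda s:np.r_[B+U*s+V*2,54]/1000
    print(n,proj(K,T,[w(-11),w(-15)]).round(1).tolist())
p,K,T=cap('side'); cv2.imwrite('pics/s1.png',cv2.resize(p[280:400,180:340],None,fx=4,fy=4,interpolation=cv2.INTER_CUBIC))
E
```

```text
side [[262.1, 326.8], [263.9, 325.4]]
top [[208.5, 265.4], [210.7, 265.7]]
```

View pics/s1.png

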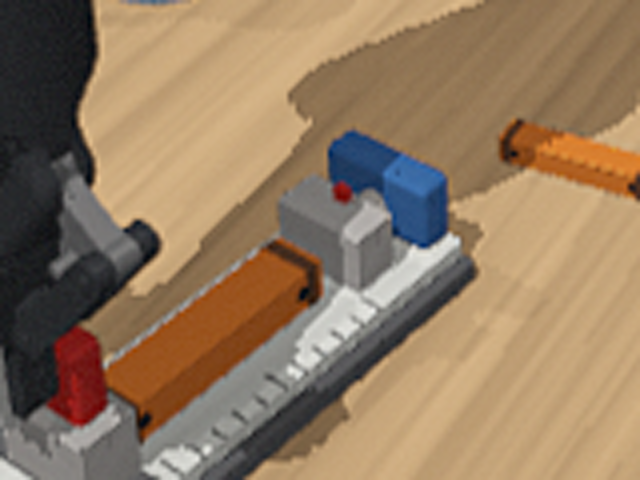

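Request:
move_arm([
  [-5,0,2,0,-0.8,0,0],
  [-5,0,1,0,0,0,0],
  [0,0,0,0,0,0,0],
])

```text
time_s: 10.6
position: [0.5668, 0.2154, 0.0613]
eef_rot: [0.001, 0.757, 0.653, 0.001]
ft_force: [-0.3, 0.3, 0.3]
grip_width: 0.0
```

Run:
```python
from h import *
uv(); plan([572,259,60],81.3,0,vmax=45,n=1)
flag('side',(266,327),8); uv()
```

```text
u 129.36 v 3.15 Fu 0.27 Fz 0.29 t 10.6 z 61.3
[43.9, -1.3, 1.4, 0.14, -0.07, 0.22, 0]
t 10.6 at [566.8 215.4  61.3] yaw 81.5 F [-0.3  0.3  0.3] g 0.0
side flag 265.41 327.44 w 1113.0
u 129.27 v 3.38 Fu 2.42 Fz 0.87 t 10.65 z 61.4
```

Request:
move_arm([
  [-4,-1,0,0,0,0,0],
  [-1,0,0,0,0,0,0],
])

```text
time_s: 10.85
position: [0.5665, 0.2123, 0.0615]
eef_rot: [0.0, 0.757, 0.653, 0.003]
ft_force: [-0.7, 4.4, -1.6]
grip_width: 0.003
```

Run:
```python
from h import *
import h
uv()
flag('side',(266,327),8); uv()
d=np.load('side0.npz'); h.cap=lambda n:(d['p'],0,0); flag('side',(266,327),8)
```

```text
u 126.23 v 3.35 Fu 4.26 Fz -1.59 t 10.85 z 61.5
side flag 266.49 326.5 w 1147.0
u 126.23 v 3.34 Fu 3.87 Fz -0.49 t 10.9 z 61.6
side flag 265.06 327.55 w 1412.0
```

Request:
move_arm([
  [-2.5,-1,0,0,0,0,0],
  [-0.5,0,0,0,0,0,0],
])

```text
time_s: 11.1
position: [0.5664, 0.2117, 0.0617]
eef_rot: [-0.0, 0.757, 0.654, 0.006]
ft_force: [-1.2, 3.0, -0.8]
grip_width: -0.002
```

Run:
```python
from h import *
uv()
flag('side',(266,327),8);flag('side',(266,327),8); uv()
```

```text
u 125.61 v 3.32 Fu 2.83 Fz -0.8 t 11.1 z 61.7
side flag 267.01 326.28 w 1151.0
side flag 267.03 326.27 w 1174.0
u 125.53 v 3.28 Fu 4.09 Fz -2.52 t 11.2 z 61.7
```

Request:
move_arm([
  [-0.3,0,0,0,0,0,0],
  [-0.3,0,0,0,0,0,0],
  [-0.3,0,0,0,0,0,0],
  [-0.3,0,0,0,0,0,0],
  [-0.3,0,0,0,0,0,0],
])

```text
time_s: 11.7
position: [0.5663, 0.2116, 0.0617]
eef_rot: [-0.001, 0.756, 0.654, 0.007]
ft_force: [1.4, 4.8, -2.3]
grip_width: -0.005
```

Run:
```python
from h import *
uv()
flag('side',(266,327),8); uv()
```

```text
u 125.57 v 3.28 Fu 5.0 Fz -2.31 t 11.7 z 61.7
side flag 267.03 326.27 w 1177.0
u 125.56 v 3.28 Fu 5.11 Fz -2.08 t 11.75 z 61.7
```

Request:
move_arm([
  [10,0,0,0,0,0,0],
  [3,1,-48,0,0,0,0],
  [-30,1,-5,0,0,0,0],
  [-35,0,0,0,0,0,0],
  [0,0,0,0,0,0,0],
])

```text
time_s: 12.25
position: [0.5594, 0.153, 0.1146]
eef_rot: [0.002, 0.757, 0.654, 0.001]
ft_force: [-0.0, -0.4, -0.9]
grip_width: 0.0
```

Run:
```python
from h import *
uv(); q=B+U*77+V*2; plan([q[0],q[1],61],81.3,0,vmax=45)
```

```text
u 66.56 v 5.32 Fu -0.38 Fz -0.88 t 12.25 z 114.6
[5.3, -1.7, 26.8, 0.11, 0.05, 0.17, 0]
[5.3, -1.7, 26.8, 0.11, 0.05, 0.17, 0]
t 12.25 at [559.4 153.  114.6] yaw 81.6 F [-0.  -0.4 -0.9] g 0.0
```

Request:
move_arm([
  [4,3,27,0,0,0,0],
  [0,1,25,0,0,0,0],
  [0,0,0,0,0,0,0],
])

```text
time_s: 12.55
position: [0.5661, 0.1519, 0.0627]
eef_rot: [0.005, 0.759, 0.652, -0.001]
ft_force: [-0.5, -0.3, -0.7]
grip_width: 0.001
```

Run:
```python
from h import *
uv(); q=B+U*124+V*2; plan([q[0],q[1],61],81.3,0,vmax=15)
```

```text
u 66.49 v 12.1 Fu -0.38 Fz -0.67 t 12.55 z 62.7
[14.4, -2.5, 0.3, 0.1, 0.11, 0.0, 0]
[14.4, -2.5, 0.3, 0.1, 0.11, 0.0, 0]
[14.4, -2.5, 0.4, 0.1, 0.11, 0.0, 0]
[14.4, -2.5, 0.4, 0.1, 0.11, 0.0, 0]
t 12.55 at [566.1 151.9  62.7] yaw 81.3 F [-0.5 -0.3 -0.7] g 0.001
```

Request:
move_arm([
  [10,-10,0,0,0,0,0],
  [15,0,0,0,0,0,0],
  [15,0,0,0,0,0,0],
  [15,0,0,0,0,0,0],
  [5,0,0,0,0,0,0],
])

```text
time_s: 13.05
position: [0.5652, 0.2135, 0.0635]
eef_rot: [0.008, 0.759, 0.651, -0.004]
ft_force: [0.3, -3.8, -1.1]
grip_width: 0.003
```

Run:
```python
from h import *
uv(); q=B+U*124+V*2; plan([q[0],q[1],61],81.3,0,vmax=15)
```

```text
u 127.22 v 1.85 Fu -3.66 Fz -1.11 t 13.05 z 63.5
[-3.2, 0.1, 2.6, 0.41, 0.95, -0.1, 0]
t 13.05 at [565.2 213.5  63.5] yaw 81.2 F [ 0.3 -3.8 -1.1] g 0.003
```

Request:
move_arm([
  [-12,0,0,0,0.9,0,0],
  [-15,0,-45,0,0,0,0.3],
  [-30,0,-35,0,0,0,0.6],
  [-10,0,0,0,0,0,0.6],
  [0,0,0,0,0,0,0.6],
])

```text
time_s: 13.55
position: [0.5556, 0.1591, 0.1494]
eef_rot: [0.0, 0.755, 0.655, 0.008]
ft_force: [-0.1, -0.2, -0.6]
grip_width: 0.6
```

Run:
```python
from h import *
uv()
p,K,T=cap('wrist'); np.savez('w9.npz',p=p,K=K,T=T); cv2.imwrite('pics/w9.png',p)
rects('orange',p,K,T,(8,205,60),(20,255,255),.038)
hs=cv2.cvtColor(p,cv2.COLOR_BGR2HSV); m=cv2.inRange(hs,(8,205,60),(20,255,255))
cs=max(cv2.findContours(m,0,1)[0],key=cv2.contourArea)
w=onz(K,T,cs[:,0],.038)[:,:2]*1000-B
print('u',(w@U).min(),(w@U).max(),'v',(w@V).min(),(w@V).max(), cs[:,0].min(0),cs[:,0].max(0))
c=int(cs[:,0,0].mean()); y1=cs[:,0,1].min(); y2=cs[:,0,1].max()
for r in list(range(y1-22,y1+3,2))+list(range(y2-3,min(y2+20,479),2)):
    ww=onz(K,T,(c,r),.038)[0,:2]*1000-B; print(r,(ww@U).round(1),p[r,c].tolist())
```

```text
u 71.99 v 0.67 Fu -0.24 Fz -0.61 t 13.55 z 149.4
orange [284. 447.] c 503.4 -4.1 dim 45.4 20.4 ang 2.4
orange [320. 283.] c 551.3 127.8 dim 63.6 20.9 ang 80.1
orange [323. 219.] c 558.5 169.2 dim 20.7 15.6 ang -8.3
u 8.63227558798128 90.81303987471519 v -9.84977133913988 12.343854594085766 [303 208] [338 326]
186 104.7 [165, 161, 156]
188 103.4 [170, 164, 160]
190 102.2 [46, 66, 109]
192 100.9 [10, 50, 104]
194 99.7 [10, 58, 123]
196 98.4 [10, 89, 164]
198 97.2 [10, 87, 163]
200 95.9 [30, 51, 86]
202 94.7 [30, 49, 81]
204 93.4 [31, 51, 81]
206 92.1 [26, 47, 79]
208 90.9 [32, 52, 86]
210 89.6 [10, 86, 162]
323 10.9 [11, 87, 163]
325 9.4 [10, 86, 161]
327 7.9 [30, 54, 88]
329 6.3 [36, 53, 83]
331 4.8 [38, 55, 84]
333 3.3 [38, 56, 85]
335 1.7 [13, 84, 156]
337 0.2 [35, 65, 106]
339 -1.4 [73, 77, 81]
341 -2.9 [73, 77, 83]
343 -4.5 [76, 80, 85]
345 -6.1 [113, 119, 126]
```

Run:
```python
from h import *
q=B+U*49.5+V*1.2; print(q); plan([q[0],q[1],60],81.2,0.6,vmax=40)
```

```text
[552.77360327 136.74893441]
[-8.2, -0.3, 29.7, 0.22, -0.24, 0.25, 0.6]
[-8.1, -0.2, 29.8, 0.22, -0.24, 0.25, 0.6]
[-7.9, -0.0, 29.8, 0.22, -0.24, 0.25, 0.6]
t 13.6 at [556.  160.  149.5] yaw 82.0 F [0.4 0.3 0.6] g 0.601
```

Request:
move_arm([
  [-9,0,30,0.2,-0.2,0.3,0.6],
  [-8,0,30,0.2,-0.2,0.3,0.6],
  [-7,0,29,0.2,-0.2,0.2,0.6],
  [0,0,0,0,0,0,0.6],
])

```text
time_s: 14.0
position: [0.5541, 0.1448, 0.0576]
eef_rot: [-0.002, 0.757, 0.653, 0.004]
ft_force: [-1.0, -0.4, 1.4]
grip_width: 0.602
```

Run:
```python
from h import *
plan([552.8,136.7,27],81.2,0.6,vmax=20)
```

```text
[-4.2, -0.1, 15.3, 0.09, -0.24, 0.16, 0.6]
[-4.2, -0.0, 15.3, 0.09, -0.24, 0.16, 0.6]
t 14.0 at [554.1 144.8  57.6] yaw 81.5 F [-1.  -0.4  1.4] g 0.602
```

Request:
move_arm([
  [-6,0,15,0,-0.3,0.2,0.6],
  [-4,0,14,0,-0.2,0,0.6],
  [0,0,0,0,0,0,0.6],
])

```text
time_s: 14.3
position: [0.5529, 0.1391, 0.0274]
eef_rot: [0.0, 0.757, 0.653, 0.002]
ft_force: [-0.1, -0.8, -0.6]
grip_width: 0.604
```

Run:
```python
from h import *
plan([552.8,136.7,27],81.2,0.6,vmax=20)
```

```text
[-2.4, 0.3, 0.4, 0.19, -0.15, 0.33, 0.6]
t 14.3 at [552.9 139.1  27.4] yaw 81.5 F [-0.1 -0.8 -0.6] g 0.604
```

Request:
move_arm([
  [-3,0,0,0,0,0.2,0.6],
  [0,0,0,0,0,0,0.3],
  [0,0,0,0,0,0,0.1],
  [0,0,0,0,0,0,0.1],
  [0,0,0,0,0,0,0.1],
])

```text
time_s: 14.8
position: [0.5545, 0.1374, 0.0302]
eef_rot: [0.001, 0.758, 0.652, 0.004]
ft_force: [-0.5, 0.3, -0.9]
grip_width: 0.25
```

Run:
```python
from h import *
uv();plan([552.8,136.7,27],81.2,0.1,vmax=20)
```

```text
u 50.38 v 2.83 Fu 0.24 Fz -0.89 t 14.8 z 30.2
[-0.9, -1.6, 3.1, 0.45, -0.28, 0.14, 0.1]
t 14.8 at [554.5 137.4  30.2] yaw 81.3 F [-0.5  0.3 -0.9] g 0.25
```

Request:
move_arm([
  [0,0,-40,0,0,0,0.1],
  [0,0,-48,0,0,0,0.1],
])

```text
time_s: 15.0
position: [0.5491, 0.1357, 0.1141]
eef_rot: [-0.002, 0.758, 0.652, -0.001]
ft_force: [0.6, -0.2, -0.5]
grip_width: 0.246
```

Run:
```python
from h import *
plan([552,-403.7,120],31.3,0.1,vmax=46)
```

```text
[-44.4, 7.0, -0.6, -0.02, 0.0, 4.17, 0.1]
[-43.8, 10.2, -0.6, -0.02, 0.0, 4.17, 0.1]
[-42.9, 13.4, -0.6, -0.02, 0.0, 4.17, 0.1]
[-41.8, 16.4, -0.6, -0.02, 0.0, 4.17, 0.1]
[-40.5, 19.4, -0.6, -0.02, 0.0, 4.17, 0.1]
[-39.0, 22.3, -0.6, -0.02, 0.0, 4.17, 0.1]
[-37.3, 25.1, -0.6, -0.02, 0.0, 4.17, 0.1]
[-35.4, 27.8, -0.6, -0.02, 0.0, 4.17, 0.1]
[-33.2, 30.3, -0.5, -0.02, 0.0, 4.17, 0.1]
[-30.9, 32.6, -0.5, -0.02, 0.0, 4.17, 0.1]
[-28.5, 34.8, -0.5, -0.02, 0.0, 4.17, 0.1]
[-25.9, 36.7, -0.5, -0.02, 0.0, 4.17, 0.1]
t 15.0 at [549.1 135.7 114.1] yaw 81.4 F [ 0.6 -0.2 -0.5] g 0.246
```

Request:
move_arm([
  [-44,7,-1,0,0,4.2,0.1],
  [-44,10,-1,0,0,4.2,0.1],
  [-43,13,-1,0,0,4.2,0.1],
  [-42,16,-1,0,0,4.2,0.1],
  [-40,19,-1,0,0,4.2,0.1],
])

```text
time_s: 15.5
position: [0.5553, -0.0826, 0.1279]
eef_rot: [-0.001, 0.863, 0.505, 0.009]
ft_force: [1.1, -0.1, -0.2]
grip_width: 0.249
```

Request:
move_arm([
  [-39,22,-1,0,0,4.2,0.1],
  [-37,25,-1,0,0,4.2,0.1],
  [-35,28,-1,0,0,4.2,0.1],
  [-33,30,-1,0,0,4.2,0.1],
  [-31,33,-1,0,0,4.2,0.1],
])

```text
time_s: 16.0
position: [0.5545, -0.3164, 0.133]
eef_rot: [-0.001, 0.943, 0.332, 0.01]
ft_force: [1.2, 0.3, 0.4]
grip_width: 0.243
```

Run:
```python
from h import *
plan([552,-403.7,120],31.3,0.1,vmax=46)
```

```text
[-28.4, 33.2, 6.1, 0.1, -0.54, 3.72, 0.1]
[-26.1, 35.0, 6.3, 0.1, -0.54, 3.72, 0.1]
t 16.0 at [ 554.5 -316.4  133. ] yaw 38.7 F [1.2 0.3 0.4] g 0.243
```

Request:
move_arm([
  [-28,33,6,0,-0.5,3.7,0.1],
  [-26,35,6,0,-0.5,3.7,0.1],
  [0,0,0,0,0,0,0.1],
  [0,0,0,0,0,0,0.1],
])

```text
time_s: 16.4
position: [0.5479, -0.4181, 0.1203]
eef_rot: [0.004, 0.966, 0.26, 0.0]
ft_force: [0.2, 1.3, -0.7]
grip_width: 0.246
```

Run:
```python
from h import *
plan([552.8,-403.2,120],31.3,0.1,vmax=46)
p,K,T=cap('wrist'); np.savez('wa.npz',p=p,K=K,T=T); cv2.imwrite('pics/wa.png',p)
rects('white',p,K,T,(0,0,120),(180,50,255),.044)
rects('green',p,K,T,(60,90,30),(90,255,255),.008)
z=sense()['position'][2]
rects('orange',p,K,T,(8,205,60),(20,255,255),z-.010+.018)
d=np.load('w2.npz')
for z in (.044,): rects('white w2',d['p'],d['K'],d['T'],(0,0,120),(180,60,255),z)
```

```text
[11.7, -10.4, 0.2, 0.48, 0.12, -1.12, 0.1]
t 16.4 at [ 547.9 -418.1  120.3] yaw 30.2 F [ 0.2  1.3 -0.7] g 0.246
white [595. 352.] c 564.3 -586.1 dim 189.2 81.5 ang 43.5
white [157. 232.] c 511.7 -337.4 dim 82.2 22.1 ang 31.4
white [214. 146.] c 569.9 -342.5 dim 29.0 6.3 ang -57.6
green [214. 312.] c 465.3 -384.3 dim 32.1 9.0 ang -60.1
green [254. 162.] c 549.7 -360.1 dim 136.9 97.3 ang -58.6
orange [320. 325.] c 546.2 -418.8 dim 82.5 21.7 ang 29.3
orange [321. 200.] c 590.0 -393.9 dim 21.4 6.0 ang -60.0
white w2 [311. 434.] c 237.6 -489.5 dim 178.7 136.1 ang -17.4
white w2 [277. 193.] c 511.3 -337.1 dim 82.1 21.6 ang 31.4
white w2 [576. 218.] c 599.2 -619.8 dim 252.2 124.0 ang 5.7
```

View pics/wa.png

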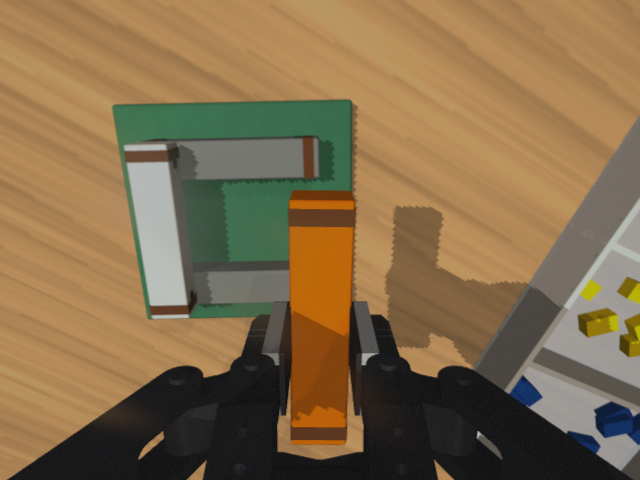

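Request:
move_arm([
  [12,-11,15,0.4,0,-1.6,0.1],
  [1,-1,25,0,0,0,0.1],
  [0,0,0,0,0,0,0.1],
])

```text
time_s: 16.75
position: [0.5541, -0.396, 0.0785]
eef_rot: [0.0, 0.961, 0.278, -0.001]
ft_force: [-0.9, 0.0, -1.0]
grip_width: 0.25
```

Run:
```python
from h import *
plan([553.2,-403.1,55],31.9,0.1,vmax=46)
d=np.load('wa.npz');K,T=d['K'],d['T']
w=np.array([511.5,-337.2]);a=np.radians(31.4);e=np.array([np.cos(a),np.sin(a)]);x=np.array([e[1],-e[0]])
for q in [(318,140),(319,176)]:
    r=onz(K,T,q,.026)[0,:2]*1000-w; print('low end x',r@x,'y',r@e)
```

```text
[-4.5, 5.5, 23.5, 0.02, 0.08, 0.37, 0.1]
t 16.75 at [ 554.1 -396.    78.5] yaw 32.3 F [-0.9  0.  -1. ] g 0.25
low end x 88.88941217694416 y 48.52512505355675
low end x 88.98650831794626 y 28.630163747423627
```

Request:
move_arm([
  [-4,5,14,0,0,0.3,0.1],
  [-1,1,8,0,0,0,0.1],
  [0,0,0,0,0,0,0.1],
])

```text
time_s: 17.05
position: [0.5554, -0.3993, 0.0555]
eef_rot: [-0.001, 0.96, 0.279, 0.0]
ft_force: [-1.0, 0.3, -0.5]
grip_width: 0.244
```

Run:
```python
from h import *
plan([553.2,-403.1,42],31.9,0.1,vmax=46)
```

```text
[-3.9, 2.1, 13.5, -0.06, -0.04, 0.48, 0.1]
t 17.05 at [ 555.4 -399.3   55.5] yaw 32.4 F [-1.   0.3 -0.5] g 0.244
```

Request:
move_arm([
  [-4,2,7,0,0,0.4,0.1],
  [-2,1,6,0,0,0.2,0.1],
  [0,0,0,0,0,0,0.1],
])

```text
time_s: 17.35
position: [0.552, -0.4061, 0.0423]
eef_rot: [0.0, 0.962, 0.273, 0.001]
ft_force: [-1.0, 0.0, -0.5]
grip_width: 0.245
```

Run:
```python
from h import *
plan([553.2,-403.1,39],31.9,0.1,vmax=46)
p,K,T=cap('wrist'); np.savez('wb.npz',p=p,K=K,T=T)
z=sense()['position'][2]
rects('orange',p,K,T,(8,205,60),(20,255,255),z-.010+.018)
rects('white',p,K,T,(0,0,120),(180,50,255),.044)
```

```text
[2.6, -2.0, 3.3, 0.02, -0.06, -0.2, 0.1]
t 17.35 at [ 552.  -406.1   42.3] yaw 31.7 F [-1.   0.  -0.5] g 0.245
orange [320. 325.] c 550.7 -406.8 dim 82.1 21.6 ang 30.8
orange [321. 200.] c 593.8 -380.9 dim 21.4 6.2 ang -59.6
white [207. 363.] c 512.1 -378.3 dim 19.0 8.7 ang -58.4
white [104. 302.] c 512.1 -337.1 dim 81.4 21.7 ang 31.5
white [230. 200.] c 574.6 -357.0 dim 58.9 18.0 ang -58.4
white [ 87. 189.] c 554.2 -311.4 dim 21.4 5.1 ang -59.7
```

Request:
move_arm([
  [4,-2,3,0,0,-0.7,0.1],
  [0.5,0,2,0,0,0,0.1],
  [0,0,0,0,0,0,0.1],
])

```text
time_s: 17.7
position: [0.5558, -0.4023, 0.0382]
eef_rot: [0.001, 0.96, 0.279, 0.001]
ft_force: [-0.2, -0.1, -1.1]
grip_width: 0.243
```

```bash
cat > chk.py <<'E'
from h import *
plan([553.2,-403.1,36.5],31.9,0.1,vmax=46)
p,K,T=cap('wrist'); np.savez('wb.npz',p=p,K=K,T=T)
rects('orange',p,K,T,(8,205,60),(20,255,255),.045)
rects('white',p,K,T,(0,0,120),(180,50,255),.044)
E
python3 chk.py
```

```text
[-2.6, -0.7, 1.7, 0.12, -0.11, 0.54, 0.1]
t 17.7 at [ 555.8 -402.3   38.2] yaw 32.4 F [-0.2 -0.1 -1.1] g 0.243
orange [320. 325.] c 553.6 -403.3 dim 83.2 21.9 ang 31.2
orange [321. 200.] c 596.9 -376.6 dim 21.6 6.3 ang -59.0
white [103. 312.] c 513.2 -336.4 dim 78.5 21.6 ang 31.4
white [216. 217.] c 571.9 -351.2 dim 45.8 17.9 ang -58.5
white [ 88. 204.] c 554.4 -311.3 dim 21.4 5.7 ang -59.2
```

Request:
move_arm([
  [-2,-0.5,1,0,0,0,0.1],
  [0,0,1,0,0,0,0.1],
  [0,0,0,0,0,0,0.1],
])

```text
time_s: 18.05
position: [0.5541, -0.4028, 0.0366]
eef_rot: [0.001, 0.96, 0.28, 0.002]
ft_force: [-0.7, 0.3, -0.8]
grip_width: 0.246
```

```bash
python3 chk.py
```

```text
[-1.0, -0.3, 0.1, 0.16, -0.14, 0.57, 0.1]
t 18.05 at [ 554.1 -402.8   36.6] yaw 32.5 F [-0.7  0.3 -0.8] g 0.246
orange [320. 325.] c 552.7 -403.3 dim 82.2 21.6 ang 31.2
orange [321. 200.] c 595.3 -377.0 dim 21.4 6.0 ang -57.6
white [101. 311.] c 512.9 -336.6 dim 79.2 21.6 ang 31.4
white [216. 213.] c 571.6 -351.0 dim 47.7 17.8 ang -58.6
white [ 86. 199.] c 554.2 -311.4 dim 21.5 5.3 ang -57.6
```

Request:
move_arm([
  [-0.4,0,0.5,0,0,0,0.25],
  [0,0,0,0,0,0,0.4],
  [0,0,0,0,0,0,0.4],
  [0,0,-20,0,0,0,0.4],
  [0,0,-45,0,0,0,0.4],
])

```text
time_s: 18.6
position: [0.5491, -0.4006, 0.0969]
eef_rot: [-0.004, 0.96, 0.28, -0.002]
ft_force: [0.1, -1.3, 0.7]
grip_width: 0.398
```

Request:
move_arm([
  [-20,0,-45,0,0,0,0.4],
  [-20,0,-45,0,0,0,0.4],
  [-40,0,-20,0,0,0,0.4],
  [0,0,0,0,0,0,0.4],
  [0,0,0,0,0,0,0.4],
])

```text
time_s: 19.1
position: [0.4861, -0.4465, 0.2273]
eef_rot: [0.004, 0.96, 0.282, 0.003]
ft_force: [1.6, 0.5, 0.5]
grip_width: 0.401
```

Run:
```python
from h import *
s=sense(); print(s['position'],s['time_s'])
p,K,T=cap('wrist'); np.savez('wc.npz',p=p,K=K,T=T); cv2.imwrite('pics/wc.png',p)
rects('orange',p,K,T,(8,205,60),(20,255,255),.044)
rects('white',p,K,T,(0,0,120),(180,50,255),.044)
rects('green',p,K,T,(60,90,30),(90,255,255),.008)
t=cap('top'); cv2.imwrite('pics/tend.png',t[0])
for z,lo,hi,n in [(.044,(5,190,60),(20,255,255),'top orange')]: rects(n,*t,lo,hi,z,60)
rects('top blue',*t,(100,120,40),(125,255,255),.04,60); rects('top red',*t,(0,150,60),(6,255,255),.075,15)
```

```text
[ 0.48607865 -0.44652516  0.22729066] 19.1
orange [318. 103.] c 552.3 -404.3 dim 82.2 21.4 ang 31.4
white [183. 470.] c 192.6 -479.1 dim 40.9 18.6 ang -5.6
white [286. 426.] c 284.8 -530.5 dim 89.9 65.1 ang 72.6
white [212. 100.] c 511.5 -337.3 dim 82.3 21.8 ang 31.4
white [568. 207.] c 598.3 -638.0 dim 256.3 159.1 ang 5.6
green [267. 103.] c 530.5 -368.6 dim 57.6 55.5 ang -58.1
green [270.  95.] c 532.0 -370.8 dim 137.8 137.7 ang -58.7
top orange [274. 296.] c 488.3 -37.5 dim 61.9 14.1 ang -0.1
top orange [477. 257.] c 550.2 -400.9 dim 99.1 27.5 ang 31.5
top orange [340. 222.] c 622.4 -158.3 dim 63.6 15.6 ang 80.1
top blue [226. 271.] c 537.2 47.6 dim 49.5 18.6 ang -9.3
top blue [ 91. 252.] c 576.5 291.8 dim 54.6 10.3 ang -9.1
top blue [298. 160.] c 745.7 -87.4 dim 94.8 71.7 ang 17.6
top red [116. 252.] c 567.9 232.9 dim 25.3 11.4 ang -6.8
top red [611. 197.] c 646.2 -639.7 dim 15.6 12.3 ang -9.6
top red [602. 195.] c 651.5 -623.7 dim 18.1 8.4 ang -48.8
top red [581. 191.] c 660.0 -586.5 dim 39.6 34.9 ang -1.4
top red [608. 181.] c 675.8 -638.5 dim 14.7 10.6 ang -9.6
top red [214. 160.] c 734.9 68.5 dim 27.6 7.8 ang 88.6
```

Run:
```python
import cv2,numpy as np
a=cv2.imread('pics/top0.png').astype(int);b=cv2.imread('pics/tend.png').astype(int)
d=np.abs(a-b).max(2)
for n,(x,y,r) in dict(hatch=(212,164,20),mug=(295,160,32),wheel=(248,359,20)).items():
    c=d[y-r:y+r,x-r:x+r]; print(n,c.mean().round(1),(c>40).sum())
```

```text
hatch 2.0 0
mug 2.3 0
wheel 2.5 0
```

Bystanders unmoved; handing in.

```bash
python3 -c "
from h import *
print(bot.hand_in())"
```

```text
the job is handed in; nothing more can be done
None
```

The job is done and handed in, with the robot's clock at about 19 s of the 72 s allowed.

- **Opening and pressing:** I pushed the jaw open to about 131 mm, laid the slat on the bed and let go of it. I then pushed the jaw shut until the anvil was pressed in about 4 mm. Two checks gave slightly different values: 3.8 mm from the flag's shift in the side view and about 4.5 mm from the tool position. It held steady for about 0.65 s.
- **Reopening and placing:** I pushed the jaw back to about 133 mm open and laid the slat on the crib.
- **Last measurements:** The orange slat is 78.5 mm from the white one (78 wanted) and its ends are level to about 0.1 mm. Both lie at the same angle of 31.4°. The lower slats' ends lie at 89 mm on the same measure, so the slat's outer side is flush to about 0.5 mm.
- **Crib and bystanders:** The white slat's measured position did not change. I did not re-measure the two grey slats one by one after placing. Before and after images of the mug, wheel and hatch show no change.
- **Checks that did not work:** The last wrist picture could not be viewed because the 12-picture limit was reached, so the final check is by measurement only. The top camera put the slat about 4 mm from the wrist camera's reading; I trusted the wrist camera, which sees both slats together. The side camera's first reading of the board was also about 6 mm off the top camera's.

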